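# Set up the tablet stand: raise to the click, lean back 30 degrees

## Robot

A 6-joint arm with a two-finger parallel gripper is mounted at the origin on a cart in front of the work surface, level with it; the furniture and walls round the work are solid. World frame = base frame: x ahead of the robot, y to its left, z up, the work surface at z = 0. Lengths are in m, angles in rad, forces in N, time in s.
With the tool pointing down it reaches from about 0.35 to 0.975 m from the base axis. Payload 4.9 kg.
Tool frame: the origin (TCP) lies on the centre line of the jaws, within the pads' length; the fingertips stand 22 mm ahead of it and the grasp point (between the pads) lies 3 mm ahead of it (manip.tcp_to_tips is the distance from the TCP to the fingertips, in m); z points along the fingers, x is the direction in which the jaws open and shut, and the axes are right-handed (so a half turn about z gives the same grasp; the last joint's range is limited). The gripper opens to 85 mm and grips with 20 to 120 N. Pads are 22 mm wide; open, the fingers measure 114 mm over their backs; the gripper's body (76 mm by 85 mm) begins 54 mm behind the grasp point. The pads swing forward as they close: fully open they stand 13 mm farther back than shut.
Start: joints at [-1.409, 0.053, 1.613, -0, 1.476, -0.119], TCP at [0.173, -0.601, 0.253] pointing down, gripper open.
Joint ranges: [-3.01, 3.01], [-1.01, 2.22], [0.06, 2.58], [-1.02, 4.17], [0.09, 2.62], [-3.14, 3.14]. Speed limits (rad/s): [2.57, 2.57, 3.14, 3.14, 3.14, 3.14].

## Interface

Orientations are given as a unit quaternion [w, x, y, z].
In Python, from plant import manip gives the robot as it stands.
- The arm moves only by the shell command python3 -m pendant 'ROWS'. ROWS is a JSON object of lists of equal length, an entry for each row: "linear": the shift along the tool's x, y, z in cm, a list of three; "rotation": the turn, a rotation vector about the tool's x, y, z in degrees, a list of three; "grip": the closure, from 0 (fully open) to 1 (shut). A call has exactly 10 rows; each row is the pose to reach, as a shift and turn from the pose commanded when the call began, along the tool's axes at that moment; what a row does not reach only later rows make up. A row lasts 1/12 s, in which the tool goes at most 41.7 mm and 7.16 degrees, less where a joint would pass 70% of its speed; a pose out of reach is approached as far as the arm can. A call with a gripper value outside its range is refused whole. The fingers move at their own pace and stop on an object; the grip force is fixed at half the most. Time passes only in rows, so rows that repeat a pose let the fingers close, or fill a call up. It gives the time, the measured TCP pose, the force and the opening at its end, in the units of the state.
- manip.state(): the state, without advancing time (a new reading comes with each control period).
- manip.grab_frame(name): name is "scene" or "top" or "wrist"; returns the picture (384x512x3 uint8, red, green, blue); there is no depth.
- manip.calibration(name): a dict with "fx", "fy", "cx", "cy" (pixels), "cam_to_world" (4x4, takes a point from camera to world coordinates). Camera axes: x right, y up, looking along -z (the intrinsics and any distortion apply to the point x, -y, -z); pixel columns grow to the right and rows downward; lengths in m; the calibration is good to about 2 mm. A picture is of the moment at which its call begins: read the wrist's pose just before it. calibration takes no time and is no camera call; for the wrist camera it gives the pose at the moment of the call.
- manip.job_done(): hands the job in, once; it reports no verdict.
The state is a dict: "time": time; "joint_pos": joint angles; "joint_vel": joint speeds; "joint_efforts": joint torques, N m; "tool_pos": TCP position; "tool_rot": TCP orientation; "contact_force": force on the tool from outside, world axes, zero at the start; "ft_torque": the same for the moment, N m; "gripper_width": opening from 0.0 (shut) to 1.0 (fully open).
Only numpy, scipy, OpenCV 4.12 (cv2) and the standard library are available. Lean on these libraries where they do the work, as an engineer would, in place of code of your own. Each camera call takes 0.05 s, during which the arm holds its last target. There are 200 camera calls.

## Task

Set up the tablet stand on the hob for reading a recipe: pull its post up until the orange lock button clicks out through the hole in the tube, and lean the tablet holder back to 30 degrees from upright. Let go so that the stand stands by itself at that height and angle, about where it was and with its base flat on the hob, and do not disturb the other things.

Things in the scene. Friction and masses are not known exactly. Their poses are not given: they have to be found in the camera images.
- stand: loose weighted base (grey plate 150 x 170 x 16 mm, 2.4 kg) with a square aluminium tube, 26 mm wide, 30 mm behind its centre, top 135 mm up. Origin: centre of the underside; x points from front (screen side) to back, z up. The tube's front wall has a hole 107 to 121 mm above the hob for the lock button. Pulling up with more than about 25 N lifts the whole stand
- mast (a joint): extension of the inner post out of the tube, m: 0 is fully down, it latches at 0.070 and stops at 0.0735. It starts somewhere below 0.03, stays where it is left (friction) and needs 10 to 15 N to pull up. It carries the holder along
- button (a joint): spring lock button on the front of the inner post, m: about 0.0005 while it is held in behind the tube's wall, 0.0065 when it has clicked out through the hole; then the post can no longer go down
- button_top (a point): outer face of the orange lock button, 9 mm in diameter; hidden in the tube until it clicks out
- holder (a joint): lean of the tablet holder, rad: 0 is upright, positive leans its top back (away from the screen side, towards the stand's +x). Friction hinge, stays where it is left, 0.4 N m to turn; range -0.17 to 1.2; the target of 30 degrees is 0.524
- hinge (a point): middle of the holder's hinge axis, which lies along the stand's y; 156 mm above the hob when the post is down, 14 mm behind the stand's origin
- grip_bar (a point): middle of the orange round grip bar along the holder's top, by which to pull and lean it: 14 mm in diameter, along the stand's y, with 90 mm free between its two end uprights. With the holder upright it lies 90 mm above the hinge axis and 12 mm in front of it; the grey holder plate with the tablet (180 mm wide) ends 36 mm below it
- mug: green mug, 86 x 118 x 96 mm, bystander; origin: centre of its underside
- spice_b: spice jar with a white cap, 47 x 47 x 98 mm, bystander; origin: centre of its underside
- beaker: white plastic beaker standing on its rim, 76 mm wide and 105 mm high, bystander; origin: centre of its underside
- wooden_spoon: wooden spoon lying on the hob, 310 x 47 x 14 mm, bystander; origin: centre of its underside

How it is judged:
On the way:
1. the post is pulled out and its lock button has clicked out (value of joint button above 0.0045 m and value of joint mast above 0.067 m), for 0.2 s.
At the end, for the whole second after the job is handed in: The post is up (over 67 mm out) with its lock button out (over 4.5 mm), the holder leans back 30 degrees within 5 degrees (0.434 to 0.614 rad), and the stand rests flat on the hob (tilt under 0.03 rad, underside within 4 mm of it), at rest, within 60 mm of where it stood (all of step 1 and value of joint holder between 0.434 and 0.614 rad and angle between stand's own z axis and vertical below 0.03 rad and height (world z) of stand below 0.004 m and distance of stand from where it was at the start of the episode below 0.06 m and linear speed of stand below 0.02 m/s); the robot touches nothing.
It fails at once if the stand is picked up off the hob (by more than 25 mm) or tipped (over 0.25 rad) (height (world z) of stand above 0.025 m or angle between stand's own z axis and vertical above 0.25 rad).
It fails at once if a bystander is moved by more than 40 mm (distance of any of mug, spice_b, beaker, wooden_spoon from where it was at the start of the episode above 0.04 m).
It also fails if it takes over 38 s, if anything falls off the work surface, if the arm or the gripper's body presses on something with over 40 N, if the wrist force passes 120 N, or if a joint passes its speed limit or range.

## Working session

There is one attempt and no reset: what is moved stays moved. The work goes in short steps, Python scripts to look and compute and a shell command to move; the robot and the scene stay as the last step left them, time stands still between calls to the robot, and variables do not carry over. Pictures are saved under pics/ and viewed, about 8 in all and at most 12, crops included, and the job is handed in when it is done.

```bash
ls; mkdir -p pics
cat > h.py <<'E'
import numpy as np, cv2
from plant import manip
from scipy.spatial.transform import Rotation as R
def grab(n,save=None):
    c=manip.calibration(n); im=manip.grab_frame(n)
    if save: cv2.imwrite(f'pics/{save}.png',im[:,:,::-1])
    return im,c
def ray(c,u,v):
    T=np.array(c['cam_to_world']); d=T[:3,:3]@np.array([(u-c['cx'])/c['fx'],-(v-c['cy'])/c['fy'],-1]); return T[:3,3],d/np.linalg.norm(d)
def onz(c,u,v,z):
    o,d=ray(c,u,v); return o+d*(z-o[2])/d[2]
def proj(c,p):
    T=np.array(c['cam_to_world']); q=T[:3,:3].T@(np.array(p)-T[:3,3]); return np.array([c['cx']-c['fx']*q[0]/q[2],c['cy']+c['fy']*q[1]/q[2]])
def tri(c1,p1,c2,p2):
    o1,d1=ray(c1,*p1);o2,d2=ray(c2,*p2)
    s=np.linalg.lstsq(np.stack([d1,-d2],1),o2-o1,rcond=None)[0]
    a=o1+d1*s[0];b=o2+d2*s[1];return (a+b)/2,np.linalg.norm(a-b)
def st():
    s=manip.state(); return s
E
python3 - <<'E'
from h import *
for n in ['scene','top']:
    im,c=grab(n,n+'0'); print(n,{k:np.round(v,3).tolist() if k!='x' else v for k,v in c.items()})
    hsv=cv2.cvtColor(im,cv2.COLOR_RGB2HSV); m=cv2.inRange(hsv,(5,150,120),(20,255,255))
    k,l,s,ce=cv2.connectedComponentsWithStats(m)
    for i in range(1,k):
        if s[i,4]>15: print(s[i],ce[i])
print(manip.state())
E
```

```text
pics
scene {'fx': 483.831, 'fy': 483.831, 'cx': 258.956, 'cy': 187.519, 'cam_to_world': [[-0.906, 0.286, -0.312, 0.247], [-0.423, -0.646, 0.636, 0.664], [-0.02, 0.708, 0.706, 1.025], [0.0, 0.0, 0.0, 1.0]]}
[272  40  19  21 264] [280.86742424  50.25      ]
[288  44  58  40 903] [318.72425249  61.64008859]
[310  85   8  10  51] [313.39215686  89.52941176]
[319  84   6  10  21] [321.57142857  88.28571429]
[302  86   7  10  52] [304.92307692  89.82692308]
[272 199  11  45 304] [276.53289474 220.82236842]
[152 214  73  81 642] [179.77102804 266.08566978]
[ 67 309   7  12  26] [ 70.34615385 314.03846154]
[ 48 321  18   8  32] [ 55.84375 325.90625]
[ 94 324  14  15  19] [101.68421053 331.89473684]
top {'fx': 390.355, 'fy': 390.355, 'cx': 250.888, 'cy': 198.287, 'cam_to_world': [[0.001, 0.995, -0.098, 0.546], [-1.0, -0.0, -0.01, -0.141], [-0.01, 0.098, 0.995, 1.014], [0.0, 0.0, 0.0, 1.0]]}
[130 143 117  20 704] [170.72869318 154.328125  ]
[ 29 152  13   5  20] [ 35.45 154.65]
[472 167  27  15 207] [483.66183575 172.57004831]
[490 176  17  13 149] [498.51677852 181.93288591]
[123 245  59  26 433] [151.4965358  257.45034642]
{'time': 0.1, 'joint_pos': array([-1.40899223e+00,  5.32974412e-02,  1.61418280e+00, -1.27080560e-05,
        1.47601755e+00, -1.19008657e-01]), 'joint_vel': array([ 0.0009295 , -0.00057091, -0.00148553, -0.00092835,  0.00232019,
        0.00150946]), 'joint_efforts': array([-6.95836352e-04, -3.94904959e+01, -3.71366322e+01, -1.58346743e-04,
        3.96289834e-03, -8.54556447e-06]), 'tool_pos': array([ 0.17311512, -0.59998627,  0.25216624]), 'tool_rot': array([-6.54435265e-04,  7.99104708e-01, -6.01191117e-01, -6.92201476e-04]), 'contact_force': array([-0.26042004,  0.43292476, -1.0043239 ]), 'ft_torque': array([-0.01865479, -0.01893425,  0.01729569]), 'gripper_width': 1.000203413814991}
```

View pics/scene0.png

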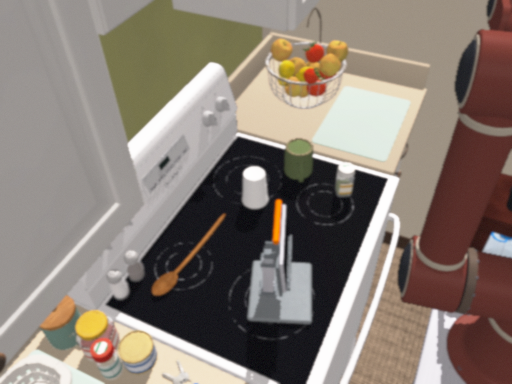

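View pics/top0.png

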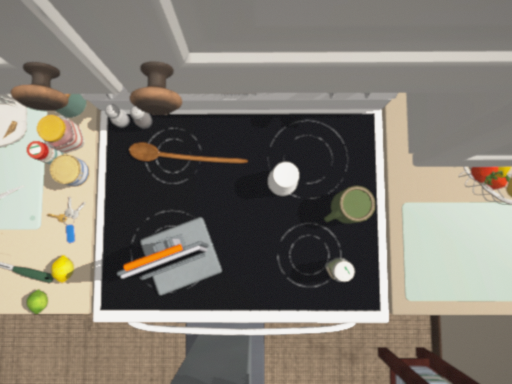

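Scene view: the stand is at about (280,270), its orange bar from (278,200) to (275,243), with the beaker, mug and spoon clear of it. Top view: the base corners are near (141,241), (206,220), (220,268) and (158,292), and the bar runs from (124,268) to (182,248). The stand's back faces away from the robot (up in the image). Next I'll measure it.

```bash
cat > bar.py <<'E'
from h import *
def ends(im,roi):
    hsv=cv2.cvtColor(im,cv2.COLOR_RGB2HSV); m=cv2.inRange(hsv,(5,150,120),(20,255,255))
    x,y,w,h=roi; k=np.zeros_like(m); k[y:y+h,x:x+w]=m[y:y+h,x:x+w]
    n,l,s,ce=cv2.connectedComponentsWithStats(k); i=1+np.argmax(s[1:,4])
    p=np.argwhere(l==i)[:,::-1].astype(float); mu=p.mean(0); d=np.linalg.svd(p-mu,full_matrices=False)[2][0]
    t=(p-mu)@d; return mu,mu+d*t.min(),mu+d*t.max(),s[i]
E
python3 - <<'E'
from bar import *
ims={n:(cv2.imread(f'pics/{n}0.png')[:,:,::-1],manip.calibration(n)) for n in('scene','top')}
cs,ct=ims['scene'][1],ims['top'][1]
S=ends(ims['scene'][0],(262,190,30,65)); T=ends(ims['top'][0],(115,235,75,45))
print(S,T)
for a in(1,2):
  for b in(1,2): print(a,b,tri(cs,S[a],ct,T[b]))
# base corners from top contour
print('basetop',[np.round(onz(ct,u,v,.016)[:2],3) for u,v in[(141,241),(206,220),(220,268),(158,292)]])
c=ims['top'][0][205:305,105:230]; cv2.imwrite('pics/crop.png',np.hstack([cv2.resize(c,None,fx=4,fy=4,interpolation=2)[:,:,::-1],cv2.resize(ims['scene'][0][190:330,235:325],(257,400),interpolation=2)[:,:,::-1]]))
E
```

```text
(array([276.53289474, 220.82236842]), array([278.13050717, 198.86398249]), array([274.91448994, 243.06653497]), array([272, 199,  11,  45, 304], dtype=int32)) (array([151.4965358 , 257.45034642]), array([181.21260828, 246.58127145]), array([123.28174982, 267.77030456]), array([123, 245,  59,  26, 433], dtype=int32))
1 1 (array([ 0.52763267, -0.00150859,  0.27120288]), np.float64(0.001553546476815016))
1 2 (array([0.49465717, 0.0772618 , 0.36042941]), np.float64(0.000947091301346221))
2 1 (array([0.52452044, 0.02171943, 0.14749246]), np.float64(0.0016330171736436594))
2 2 (array([0.48721606, 0.10869296, 0.26631475]), np.float64(0.0009284471684350039))
basetop [array([0.534, 0.149]), array([ 0.588, -0.016]), array([ 0.467, -0.053]), array([0.407, 0.103])]
```

View pics/crop.png

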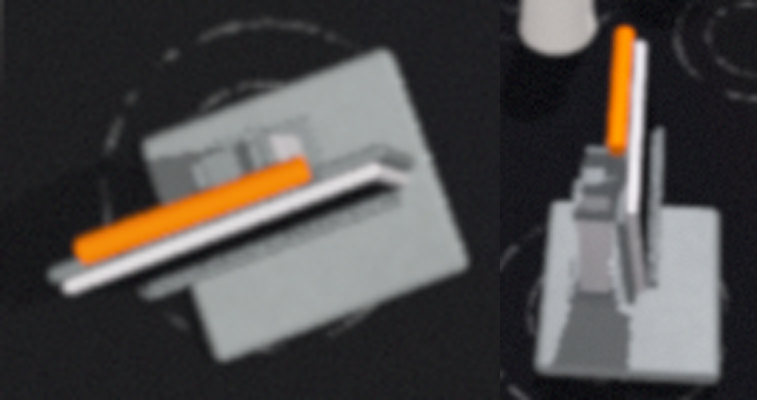

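Bar centre is about (0.507, 0.054, 0.269) and it measures 118 mm long. Stand yaw is about 19°, lean about 5° and post extension about 22 mm, all consistent with the sizes given. Next, the moves to above the bar.

```bash
cat > go.py <<'E'
from h import *
def plan(p,yaw_deg,lean=0,ref=None):
    """tool target: pos p, tool x along +-stand x, leaned about stand y; prints shift/turn in tool axes from measured (or ref) pose"""
    s=manip.state(); R0=R.from_quat(np.roll(s['tool_rot'],-1)); best=None
    sy=R.from_euler('z',yaw_deg,degrees=True)
    for f in(0,180):
        Rt=sy*R.from_euler('y',lean,degrees=True)*R.from_euler('x',180,degrees=True)*R.from_euler('z',f,degrees=True)
        rv=(R0.inv()*Rt).as_rotvec(degrees=True)
        print('lin cm',np.round(R0.inv().apply(np.array(p)-s['tool_pos'])*100,2),'rot',np.round(rv,1))
    print('at',s['tool_pos'].round(4),'j6',s['joint_pos'].round(2),'t',s['time'])
E
python3 -c "
from go import *
plan([.507,.0536,.36],19.5)
plan([.33,-.30,.40],19.5)"
```

```text
lin cm [-53.57 -50.2  -10.67] rot [ -0.1   0.1 -93.4]
lin cm [-53.57 -50.2  -10.67] rot [ 0.1  0.1 86.6]
at [ 0.1731 -0.6     0.2522] j6 [-1.41  0.05  1.61 -0.    1.48 -0.12] t 0.1
lin cm [-24.5  -23.39 -14.73] rot [ -0.1   0.1 -93.4]
lin cm [-24.5  -23.39 -14.73] rot [ 0.1  0.1 86.6]
at [ 0.1731 -0.6     0.2522] j6 [-1.41  0.05  1.61 -0.    1.48 -0.12] t 0.1
```

```bash
python3 -m pendant '{"linear":[[-1,-1,-4],[-3,-3,-8],[-5.5,-5.5,-11.5],[-8.5,-8,-13.5],[-11.5,-10.5,-14.5],[-14.5,-13.5,-14.7],[-17.5,-16.2,-14.7],[-20.5,-19,-14.7],[-23.3,-21.8,-14.7],[-26.2,-24.5,-14.7]],"rotation":[[0,0,-2],[0,0,-7],[0,0,-13],[0,0,-19],[0,0,-25],[0,0,-31],[0,0,-37],[0,0,-43],[0,0,-49],[0,0,-55]],"grip":[0,0,0,0,0,0,0,0,0,0]}'
python3 -c "
from go import *
plan([.507,.0536,.36],19.5)"
```

```text
time: 0.93
tool_pos: [0.3319, -0.2876, 0.4]
tool_rot: [-0.0, 0.987, -0.162, 0.0]
contact_force: [0.3, 0.4, -0.3]
gripper_width: 1.002
lin cm [  5.68 -37.93   4.  ] rot [ -0.   -0.  -38.2]
lin cm [  5.68 -37.93   4.  ] rot [ -0.    0.  141.8]
at [ 0.3319 -0.2876  0.4   ] j6 [-0.88 -0.45  1.8   0.    1.78 -0.56] t 0.9333
```

```bash
python3 -m pendant '{"linear":[[0.6,-4,0],[1.2,-8,0],[1.8,-12,0],[2.4,-16,0],[3,-20,0],[3.6,-24,0],[4.2,-28,0.5],[4.8,-32,1.5],[5.4,-36,3],[5.7,-37.9,4]],"rotation":[[0,0,-4],[0,0,-8],[0,0,-13],[0,0,-18],[0,0,-23],[0,0,-28],[0,0,-32],[0,0,-35],[0,0,-37],[0,0,-38.2]],"grip":[0,0,0,0,0,0,0,0,0,0]}'
python3 - <<'E'
from go import *
plan([.507,.0536,.272],19.5)
im,c=grab('wrist','w0')
print(proj(c,[.507,.0536,.269]),proj(c,[.5276,-.0015,.269]),proj(c,[.487,.1087,.269]))
hsv=cv2.cvtColor(im,cv2.COLOR_RGB2HSV); m=cv2.inRange(hsv,(5,150,120),(20,255,255))
n,l,s,ce=cv2.connectedComponentsWithStats(m)
for i in range(1,n):
    if s[i,4]>50: print(s[i],ce[i],onz(c,*ce[i],.269))
E
```

```text
time: 1.77
tool_pos: [0.5088, 0.0541, 0.3586]
tool_rot: [-0.001, 0.985, 0.17, -0.001]
contact_force: [0.3, -0.3, -1.0]
gripper_width: 0.998
lin cm [-0.18  0.    8.66] rot [-0.1  0.   0.1]
lin cm [-0.18  0.    8.66] rot [-1.000e-01 -1.000e-01 -1.799e+02]
at [0.5088 0.0541 0.3586] j6 [-0.04 -0.26  1.73  0.    1.67 -0.38] t 1.7667
[255.98369477 208.86977071] [257.4024862  271.90877293] [255.07875052 135.63070007]
[  0 105  19  16  93] [  8.19354839 112.7311828 ] [0.30976803 0.06338847 0.269     ]
[ 249  137   19  136 2200] [258.79227273 201.95454545] [0.5071869  0.05997492 0.269     ]
[ 359  137   81  114 1324] [409.331571   174.17749245] [0.61132279 0.12128326 0.269     ]
```

View pics/w0.png

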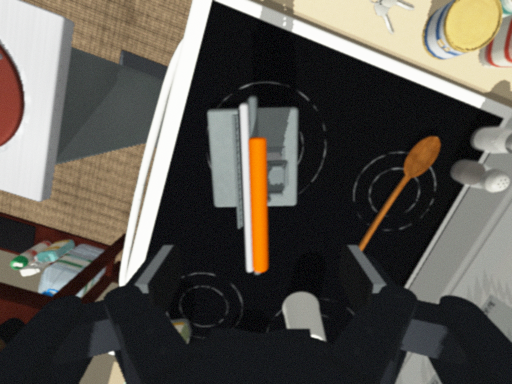

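The wrist view shows the bar vertical in the image, from (259,137) to (261,272), within 3 px of the prediction and centred between the fingers. Base corners are near (208,109), (298,107), (298,206) and (215,207), square with the tool. Now I descend and grip.

```bash
python3 -m pendant '{"linear":[[0,0,2],[0,0,4],[0,0,6],[0,0,7.5],[0,0,8.5],[0,0,8.7],[0,0,8.7],[0,0,8.7],[0,0,8.7],[0,0,8.7]],"rotation":[[0,0,0],[0,0,0],[0,0,0],[0,0,0],[0,0,0],[0,0,0],[0,0,0],[0,0,0],[0,0,0],[0,0,0]],"grip":[0,0,0,0,0,0.3,0.5,0.7,0.85,1]}'
python3 -m pendant '{"linear":[[0,0,0],[0,0,0],[0,0,0],[0,0,0],[0,0,0],[0,0,0],[0,0,0],[0,0,0],[0,0,0],[0,0,0]],"rotation":[[0,0,0],[0,0,0],[0,0,0],[0,0,0],[0,0,0],[0,0,0],[0,0,0],[0,0,0],[0,0,0],[0,0,0]],"grip":[1,1,1,1,1,1,1,1,1,1]}'
```

```text
time: 2.65
tool_pos: [0.5089, 0.0505, 0.2747]
tool_rot: [0.0, 0.986, 0.167, 0.001]
contact_force: [-0.6, -0.7, 0.7]
gripper_width: 0.3
time: 3.48
tool_pos: [0.5084, 0.0505, 0.2734]
tool_rot: [0.0, 0.986, 0.168, 0.0]
contact_force: [-1.6, -2.5, 5.5]
gripper_width: 0.136
```

```bash
python3 -m pendant '{"linear":[[0,0,-0.1],[0,0,-0.3],[0,0,-0.6],[0,0,-0.9],[0,0,-1.2],[0,0,-1.5],[0,0,-1.8],[0,0,-2],[0,0,-2],[0,0,-2]],"rotation":[[0,0,0],[0,0,0],[0,0,0],[0,0,0],[0,0,0],[0,0,0],[0,0,0],[0,0,0],[0,0,0],[0,0,0]],"grip":[1,1,1,1,1,1,1,1,1,1]}'
python3 - <<'E'
from bar import *
print(manip.state()['gripper_width'])
a,c=grab('scene','s1');b,_=grab('top','t1')
cv2.imwrite('pics/c1.png',np.hstack([cv2.resize(a[150:340,200:350],(480,600))[:,:,::-1],cv2.resize(b[195:315,100:230],(320,300))[:,:,::-1].repeat(2,0)]))
E
```

```text
time: 4.32
tool_pos: [0.5076, 0.0507, 0.2934]
tool_rot: [-0.0, 0.986, 0.168, -0.001]
contact_force: [-3.5, -1.1, -11.4]
gripper_width: 0.144
0.1435164526585818
```

View pics/c1.png

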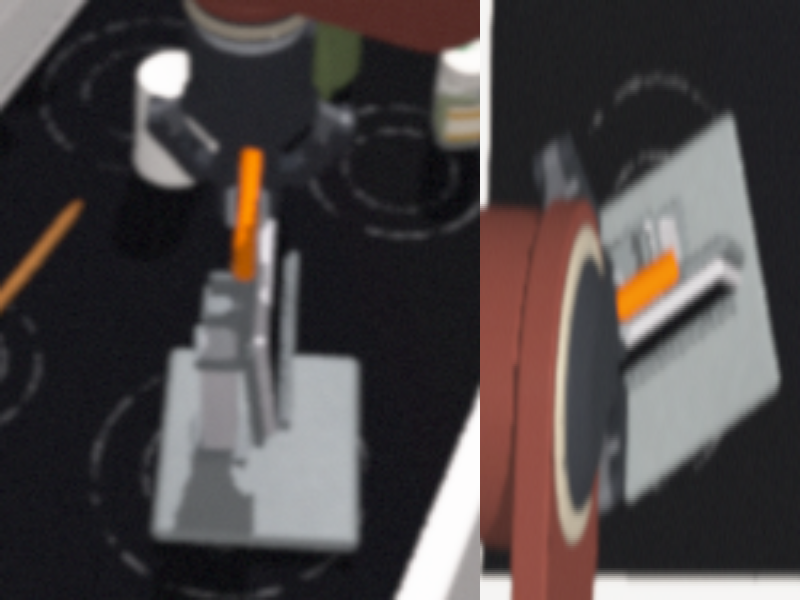

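The bar is held between the pads (bar at about (250,215) in the crop), the base is flat, and the 11 N pull means the post is sliding. I'll keep pulling.

```bash
python3 -m pendant '{"linear":[[0,0,-0.3],[0,0,-0.6],[0,0,-0.9],[0,0,-1.2],[0,0,-1.5],[0,0,-1.8],[0,0,-2.1],[0,0,-2.3],[0,0,-2.4],[0,0,-2.4]],"rotation":[[0,0,0],[0,0,0],[0,0,0],[0,0,0],[0,0,0],[0,0,0],[0,0,0],[0,0,0],[0,0,0],[0,0,0]],"grip":[1,1,1,1,1,1,1,1,1,1]}'
python3 -m pendant '{"linear":[[0,0,0],[0,0,-0.05],[0,0,-0.1],[0,0,-0.15],[0,0,-0.2],[0,0,-0.25],[0,0,-0.3],[0,0,-0.3],[0,0,-0.3],[0,0,-0.3]],"rotation":[[0,0,0],[0,0,0],[0,0,0],[0,0,0],[0,0,0],[0,0,0],[0,0,0],[0,0,0],[0,0,0],[0,0,0]],"grip":[1,1,1,1,1,1,1,1,1,1]}'
cat > look.py <<'E'
import sys
from bar import *
a,cs=grab('scene',sys.argv[1]+'s');b,ct=grab('top',sys.argv[1]+'t')
S=ends(a,(240,150,70,110))
print('scene bar ends',S[1],S[2],S[3])
g=cv2.cvtColor(a,cv2.COLOR_RGB2HSV)
# base-plate edges in both views (bright grey, low saturation), for shift check
for n,im,roi in(('scene',a,(240,255,80,75)),('top',b,(130,210,100,90))):
    h=cv2.cvtColor(im,cv2.COLOR_RGB2HSV);x,y,w,hh=roi;m=cv2.inRange(h[y:y+hh,x:x+w],(0,0,110),(180,60,200))
    p=np.argwhere(m>0)[:,::-1]+[x,y]
    print(n,'base extremes: maxx+y',p[np.argmax(p.sum(1))],'maxx-y',p[np.argmax(p[:,0]-p[:,1])],'min x-y',p[np.argmin(p[:,0]-p[:,1])])
E
python3 look.py s2
```

```text
time: 5.25
tool_pos: [0.5084, 0.0507, 0.3179]
tool_rot: [-0.0, 0.986, 0.168, 0.0]
contact_force: [-4.3, 1.7, -10.8]
gripper_width: 0.14
time: 6.08
tool_pos: [0.5083, 0.0506, 0.3203]
tool_rot: [-0.0, 0.986, 0.167, -0.0]
contact_force: [-3.2, 1.4, -13.0]
gripper_width: 0.135
scene bar ends [278.29408355 186.86355918] [274.91809793 229.07343035] [272 187  10  43 281]
scene base extremes: maxx+y [311 320] maxx-y [310 264] min x-y [248 317]
top base extremes: maxx+y [220 272] maxx-y [201 218] min x-y [136 299]
```

```bash
python3 -m pendant '{"linear":[[0,0,-0.05],[0,0,-0.1],[0,0,-0.15],[0,0,-0.2],[0,0,-0.25],[0,0,-0.3],[0,0,-0.3],[0,0,-0.3],[0,0,-0.3],[0,0,-0.3]],"rotation":[[0,0,0],[0,0,0],[0,0,0],[0,0,0],[0,0,0],[0,0,0],[0,0,0],[0,0,0],[0,0,0],[0,0,0]],"grip":[1,1,1,1,1,1,1,1,1,1]}'
```

```text
time: 7.02
tool_pos: [0.5083, 0.0506, 0.3235]
tool_rot: [0.0, 0.986, 0.168, 0.0]
contact_force: [-3.1, 0.4, -12.1]
gripper_width: 0.139
```

```bash
python3 -m pendant '{"linear":[[0,0,-0.05],[0,0,-0.1],[0,0,-0.15],[0,0,-0.2],[0,0,-0.2],[0,0,-0.2],[0,0,-0.2],[0,0,-0.2],[0,0,-0.2],[0,0,-0.2]],"rotation":[[0,0,0],[0,0,0],[0,0,0],[0,0,0],[0,0,0],[0,0,0],[0,0,0],[0,0,0],[0,0,0],[0,0,0]],"grip":[1,1,1,1,1,1,1,1,1,1]}'
```

```text
time: 7.85
tool_pos: [0.5084, 0.0505, 0.3257]
tool_rot: [0.0, 0.986, 0.168, 0.0]
contact_force: [-4.5, 1.4, -9.0]
gripper_width: 0.136
```

```bash
python3 -m pendant '{"linear":[[0,0,-0.05],[0,0,-0.1],[0,0,-0.15],[0,0,-0.2],[0,0,-0.2],[0,0,-0.2],[0,0,-0.2],[0,0,-0.2],[0,0,-0.2],[0,0,-0.2]],"rotation":[[0,0,0],[0,0,0],[0,0,0],[0,0,0],[0,0,0],[0,0,0],[0,0,0],[0,0,0],[0,0,0],[0,0,0]],"grip":[1,1,1,1,1,1,1,1,1,1]}'
python3 look.py s3
```

```text
time: 8.68
tool_pos: [0.5083, 0.0505, 0.3273]
tool_rot: [0.0, 0.986, 0.168, -0.0]
contact_force: [-4.8, 0.8, -12.4]
gripper_width: 0.138
scene bar ends [278.38562738 183.95011432] [274.89079332 226.99113266] [272 184  10  44 286]
scene base extremes: maxx+y [311 320] maxx-y [310 264] min x-y [248 317]
top base extremes: maxx+y [220 272] maxx-y [201 218] min x-y [135 299]
```

```bash
python3 -c "
import cv2
a=cv2.imread('pics/s3s.png');cv2.imwrite('pics/c3.png',cv2.resize(a[170:330,220:330],(412,600),interpolation=2))"
```

```text
(no output)
```

View pics/c3.png

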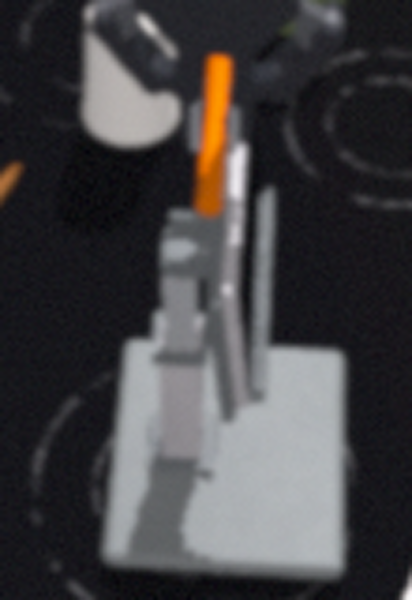

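The post is well out: its underside bracket is at (190,240) in the crop and the tube top at (180,355). The base is unmoved. There's no stop felt yet, so I keep pulling in small steps.

```bash
python3 -m pendant '{"linear":[[0,0,-0.05],[0,0,-0.1],[0,0,-0.15],[0,0,-0.2],[0,0,-0.25],[0,0,-0.25],[0,0,-0.25],[0,0,-0.25],[0,0,-0.25],[0,0,-0.25]],"rotation":[[0,0,0],[0,0,0],[0,0,0],[0,0,0],[0,0,0],[0,0,0],[0,0,0],[0,0,0],[0,0,0],[0,0,0]],"grip":[1,1,1,1,1,1,1,1,1,1]}'
```

```text
time: 9.62
tool_pos: [0.508, 0.0504, 0.3284]
tool_rot: [-0.0, 0.986, 0.167, -0.001]
contact_force: [-0.3, 0.7, -25.4]
gripper_width: 0.139
```

```bash
python3 -m pendant '{"linear":[[0,0,-0.05],[0,0,-0.1],[0,0,-0.15],[0,0,-0.2],[0,0,-0.2],[0,0,-0.2],[0,0,-0.2],[0,0,-0.2],[0,0,-0.2],[0,0,-0.2]],"rotation":[[0,0,0],[0,0,0],[0,0,0],[0,0,0],[0,0,0],[0,0,0],[0,0,0],[0,0,0],[0,0,0],[0,0,0]],"grip":[1,1,1,1,1,1,1,1,1,1]}'
python3 look.py s4
```

```text
time: 10.45
tool_pos: [0.5078, 0.0503, 0.3297]
tool_rot: [0.0, 0.986, 0.167, -0.002]
contact_force: [0.2, -0.2, -26.9]
gripper_width: 0.133
scene bar ends [278.87318058 182.98861659] [275.01234435 226.00110804] [272 183  11  44 287]
scene base extremes: maxx+y [308 320] maxx-y [308 263] min x-y [246 316]
top base extremes: maxx+y [220 270] maxx-y [201 216] min x-y [135 299]
```

The 25–27 N plateau is the end stop, and the stand is just lifted by about 1 mm. I'll lower it now and check by force that the lock holds.

```bash
python3 -m pendant '{"linear":[[0,0,0.1],[0,0,0.2],[0,0,0.3],[0,0,0.4],[0,0,0.5],[0,0,0.6],[0,0,0.6],[0,0,0.6],[0,0,0.6],[0,0,0.6]],"rotation":[[0,0,0],[0,0,0],[0,0,0],[0,0,0],[0,0,0],[0,0,0],[0,0,0],[0,0,0],[0,0,0],[0,0,0]],"grip":[1,1,1,1,1,1,1,1,1,1]}'
```

```text
time: 11.38
tool_pos: [0.5097, 0.0503, 0.3286]
tool_rot: [0.001, 0.986, 0.167, 0.003]
contact_force: [4.1, -2.4, -7.7]
gripper_width: 0.142
```

```bash
python3 -m pendant '{"linear":[[0,0,0.1],[0,0,0.15],[0,0,0.2],[0,0,0.2],[0,0,0.2],[0,0,0.2],[0,0,0.2],[0,0,0.2],[0,0,0.2],[0,0,0.2]],"rotation":[[0,0,0],[0,0,0],[0,0,0],[0,0,0],[0,0,0],[0,0,0],[0,0,0],[0,0,0],[0,0,0],[0,0,0]],"grip":[1,1,1,1,1,1,1,1,1,1]}'
python3 look.py s5
```

```text
time: 12.22
tool_pos: [0.5104, 0.0503, 0.3282]
tool_rot: [0.001, 0.986, 0.167, 0.004]
contact_force: [5.1, -2.2, -3.9]
gripper_width: 0.135
scene bar ends [277.73732799 183.07553765] [273.34666721 225.93306748] [271 183  11  44 294]
scene base extremes: maxx+y [308 320] maxx-y [308 263] min x-y [246 316]
top base extremes: maxx+y [220 270] maxx-y [201 216] min x-y [135 299]
```

The TCP dropped less than commanded, so I'll check the state and look.

```bash
python3 -c "
from h import *
s=manip.state()
for k in('joint_pos','joint_vel','joint_efforts','tool_pos','contact_force','ft_torque','tool_rot'):print(k,s[k].round(4))
a=cv2.imread('pics/s5s.png');b=cv2.imread('pics/s5t.png')
cv2.imwrite('pics/c5.png',np.hstack([cv2.resize(a[150:350,200:350],(450,600),interpolation=2),cv2.resize(b[180:320,90:235],(350,600))]))
"
```

```text
joint_pos [-4.6800e-02 -2.5820e-01  1.7782e+00 -2.0000e-04  1.6125e+00 -3.8330e-01]
joint_vel [-0.0006  0.0007  0.0018  0.0005  0.001  -0.0008]
joint_efforts [ 1.39120e+00 -2.93954e+01 -3.88146e+01  4.73800e-01  1.47680e+00
 -2.30000e-03]
tool_pos [0.5104 0.0503 0.3282]
contact_force [ 5.8058 -1.8207 -3.9157]
ft_torque [-0.3042 -0.8899  0.037 ]
tool_rot [0.0011 0.9859 0.1675 0.0045]
```

View pics/c5.png

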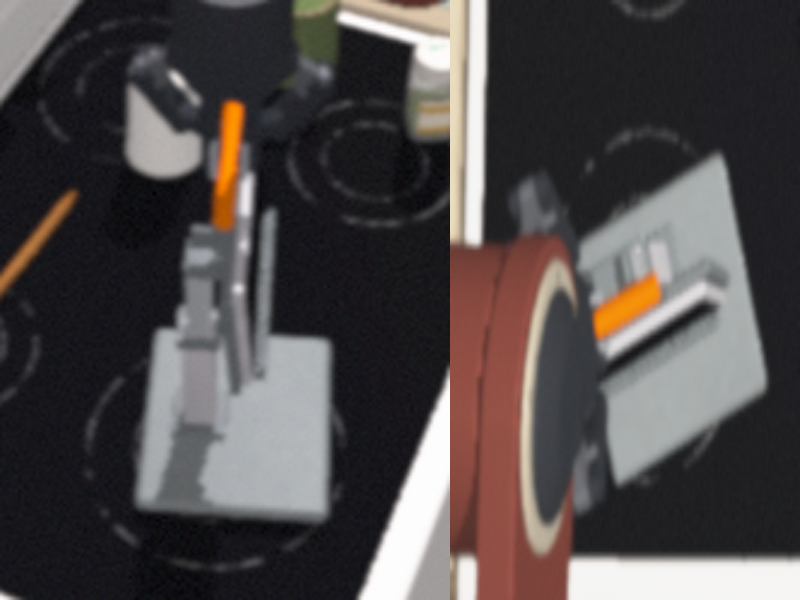

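The base is flat and only a few mm from its start. The bar is at (230,165) in the scene crop, still gripped. I'll release to relax the arm and learn the true state.

```bash
python3 -m pendant '{"linear":[[0,0,0],[0,0,0],[0,0,0],[0,0,0],[0,0,0],[0,0,0],[0,0,-2],[0,0,-5],[0,0,-8],[0,0,-9]],"rotation":[[0,0,0],[0,0,0],[0,0,0],[0,0,0],[0,0,0],[0,0,0],[0,0,0],[0,0,0],[0,0,0],[0,0,0]],"grip":[0.5,0,0,0,0,0,0,0,0,0]}'
python3 - <<'E'
from bar import *
s=manip.state();print(s['tool_pos'],s['contact_force'],s['gripper_width'])
a,cs=grab('scene','s6s');b,ct=grab('top','s6t');w,cw=grab('wrist','s6w')
S=ends(a,(240,150,70,110));W=ends(w,(200,60,120,260))
print(S,W)
o=[tri(cs,S[i],cw,W[j]) for i,j in((1,2),(2,1),(1,1),(2,2))]
for q in o: print(q)
cv2.imwrite('pics/c6.png',np.hstack([w[:,120:400,::-1],a[150:342,180:340,::-1].repeat(2,0).repeat(2,1)]))
E
```

```text
time: 13.15
tool_pos: [0.5091, 0.0506, 0.4191]
tool_rot: [0.001, 0.986, 0.168, 0.003]
contact_force: [-0.7, 0.2, 1.1]
gripper_width: 0.999
[0.50909773 0.05058758 0.41908124] [-0.72518081  0.21793676  1.06370841] 0.9986590817728053
(array([275.01226994, 203.08895706]), array([277.32395971, 180.82596743]), array([272.63720083, 225.96232855]), array([270, 181,  12,  46, 326], dtype=int32)) (array([262.54178538, 198.25735992]), array([261.95451808, 133.94562588]), array([263.16966644, 267.01671382]), array([ 254,  134,   18,  134, 2106], dtype=int32))
(array([ 0.53138438, -0.00115886,  0.32421125]), np.float64(0.0014126392835639842))
(array([0.49313929, 0.10731299, 0.31431158]), np.float64(0.00027882085903611036))
(array([0.48530471, 0.11384272, 0.44444071]), np.float64(0.006817483140828467))
(array([ 0.64799843, -0.27066887, -0.16013546]), np.float64(0.023082125235594483))
```

View pics/c6.png

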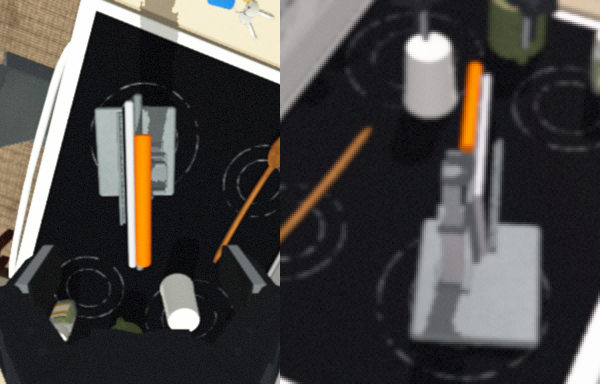

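Wrist view (crop): the bar is upright in the image from (142,135) to (143,267), and the base corners are near (96,108), (176,108), (174,193) and (99,194). The stand is flat in the scene view. Bar centre is now (0.512, 0.053, 0.319), up 50 mm. Next I work out the base pose, the current lean and the leaning arc.

Run:
```python
from bar import *
cw=manip.calibration('wrist'); ct=manip.calibration('top')
yaw=np.deg2rad(19.5); ex=np.array([np.cos(yaw),np.sin(yaw)]); ey=np.array([-ex[1],ex[0]])
C=[onz(cw,u,v,.016)[:2] for u,v in[(216,108),(296,108),(294,193),(219,194)]]
print('corners sx,sy',[(round(c@ex,4),round(c@ey,4)) for c in C])
# top view edges: front/right/back lines at z .016
ct0=[onz(ct,u,v,.016)[:2] for u,v in[(141.2,240),(202.5,217),(222,271.3),(160.5,295)]]
print('initial top',[(round(c@ex,4),round(c@ey,4)) for c in ct0])
t=cv2.imread('pics/s6t.png'); cv2.imwrite('pics/c7.png',cv2.resize(t[200:310,110:240],None,fx=6,fy=5.4,interpolation=2))
for n,z in(('bar0',[.507,.0536]),('bar1',[.5122,.053])): print(n,np.array(z)@ex,np.array(z)@ey)
w=cv2.imread('pics/s6w.png'); g=cv2.cvtColor(w,6).astype(int)
for r in(118,130,180,190): 
    d=np.abs(np.diff(cv2.GaussianBlur(g[r-1:r+2].mean(0)[None].astype('f4'),(3,1),0)[0])); print(r,[(int(i),int(d[i])) for i in range(195,320) if d[i]>14])
```

```text
corners sx,sy [(np.float64(0.4192), np.float64(-0.0368)), (np.float64(0.5642), np.float64(-0.0374)), (np.float64(0.5657), np.float64(-0.1978)), (np.float64(0.4167), np.float64(-0.1991))]
initial top [(np.float64(0.5558), np.float64(-0.0392)), (np.float64(0.5591), np.float64(-0.2055)), (np.float64(0.4128), np.float64(-0.2079)), (np.float64(0.4087), np.float64(-0.0428))]
bar0 0.4958112836386646 -0.11871449370898109
bar1 0.5005127352768036 -0.121015874271652
118 [(212, 20), (213, 33), (214, 43), (215, 35), (216, 17), (237, 16), (241, 31), (242, 29), (243, 30), (244, 73), (245, 53), (246, 17), (251, 25), (252, 37), (253, 25), (257, 14), (258, 25), (259, 20), (261, 36), (262, 31), (268, 25), (269, 25), (285, 25), (286, 22), (293, 25), (294, 41), (295, 46), (296, 27)]
130 [(213, 14), (214, 39), (215, 52), (216, 38), (217, 15), (238, 14), (241, 24), (242, 33), (243, 15), (244, 66), (245, 61), (246, 26), (251, 21), (252, 35), (253, 31), (254, 18), (255, 15), (256, 14), (260, 14), (261, 33), (262, 31), (266, 16), (267, 25), (268, 21), (282, 17), (283, 25), (284, 20), (293, 25), (294, 32), (295, 35), (296, 29), (297, 15)]
180 [(216, 18), (217, 40), (218, 46), (219, 32), (242, 16), (243, 36), (245, 50), (246, 70), (247, 39), (252, 24), (253, 32), (254, 21), (286, 18), (287, 17), (291, 17), (292, 37), (293, 48), (294, 33)]
190 [(217, 32), (218, 51), (219, 41), (220, 18), (243, 28), (244, 28), (245, 31), (246, 72), (247, 50), (248, 15), (252, 19), (253, 30), (254, 26), (269, 16), (270, 14), (284, 22), (285, 20), (291, 18), (292, 40), (293, 50), (294, 32)]
```

Lean is now about 4.5° and the base has moved about 5–7 mm. I regrip the bar.

```bash
python3 -m pendant '{"linear":[[0.3,0,3],[0.4,0,6],[0.4,0,8.5],[0.4,0,9.5],[0.4,0,9.7],[0.4,0,9.7],[0.4,0,9.7],[0.4,0,9.7],[0.4,0,9.7],[0.4,0,9.7]],"rotation":[[0,0,0],[0,0,0],[0,0,0],[0,0,0],[0,0,0],[0,0,0],[0,0,0],[0,0,0],[0,0,0],[0,0,0]],"grip":[0,0,0,0,0.3,0.6,0.8,0.9,1,1]}'
python3 -m pendant '{"linear":[[0,0,0],[0,0,0],[0,0,0],[0,0,0],[0,0,0],[0.43,0,-0.01],[0.83,0,-0.01],[1.24,0,0.02],[1.65,0,0.06],[2.06,0,0.12]],"rotation":[[0,0,0],[0,0,0],[0,0,0],[0,0,0],[0,0,0],[0,-2.6,0],[0,-5.1,0],[0,-7.6,0],[0,-10.1,0],[0,-12.6,0]],"grip":[1,1,1,1,1,1,1,1,1,1]}'
python3 -c "
from go import *
s=manip.state();r=R.from_quat(np.roll(s['tool_rot'],-1)).as_matrix();print('tool z',r[:,2],s['tool_pos'],s['ft_torque'])"
```

```text
time: 14.13
tool_pos: [0.5124, 0.0518, 0.3183]
tool_rot: [0.0, 0.986, 0.168, 0.001]
contact_force: [-2.4, -0.9, 0.8]
gripper_width: 0.144
time: 14.97
tool_pos: [0.5312, 0.0586, 0.3156]
tool_rot: [0.019, 0.98, 0.166, -0.11]
contact_force: [-5.0, -2.1, 3.4]
gripper_width: 0.144
tool z [-0.20951643 -0.0731251  -0.97506696] [0.5312019  0.05861816 0.31556517] [-0.33158609  0.74170401  0.07053875]
```

```bash
python3 -m pendant '{"linear":[[0.26,0,-0.01],[0.53,0,-0.01],[0.8,0,-0.01],[1.07,0,0],[1.33,0,0.02],[1.59,0,0.05],[1.85,0,0.09],[2.1,0,0.13],[2.1,0,0.13],[2.1,0,0.13]],"rotation":[[0,-1.6,0],[0,-3.2,0],[0,-4.8,0],[0,-6.4,0],[0,-8,0],[0,-9.6,0],[0,-11.3,0],[0,-12.9,0],[0,-12.9,0],[0,-12.9,0]],"grip":[1,1,1,1,1,1,1,1,1,1]}'
python3 look.py s8
```

```text
time: 15.8
tool_pos: [0.5502, 0.0655, 0.3084]
tool_rot: [0.037, 0.961, 0.163, -0.219]
contact_force: [-4.5, -1.7, -1.0]
gripper_width: 0.137
scene bar ends [254.43983032 201.03712062] [252.14892164 228.18136381] [249 201   9  28 174]
scene base extremes: maxx+y [308 320] maxx-y [308 263] min x-y [246 317]
top base extremes: maxx+y [220 270] maxx-y [202 216] min x-y [130 284]
```

The bar works out at about 30° by arm geometry, with the base unmoved. I release and back off along the fingers.

```bash
python3 -m pendant '{"linear":[[0,0,0],[0,0,0],[0,0,0],[0,0,0],[0,0,-1],[0,0,-4],[0,0,-7],[0,0,-9],[0,0,-10],[0,0,-10]],"rotation":[[0,0,0],[0,0,0],[0,0,0],[0,0,0],[0,0,0],[0,0,0],[0,0,0],[0,0,0],[0,0,0],[0,0,0]],"grip":[0.5,0,0,0,0,0,0,0,0,0]}'
python3 - <<'E'
from bar import *
s=manip.state();print(s['tool_pos'],s['contact_force'])
a,cs=grab('scene','s9s');b,ct=grab('top','s9t');w,cw=grab('wrist','s9w')
S=ends(a,(225,150,80,110));W=ends(w,(200,40,120,300))
yaw=np.deg2rad(19.5); ex=np.array([np.cos(yaw),np.sin(yaw)])
for i,j in((1,2),(2,1),(1,1),(2,2)): p,e=tri(cs,S[i],cw,W[j]); print(p,e,p[:2]@ex-.5055)
cv2.imwrite('pics/c9.png',np.hstack([w[:,100:420,::-1],a[150:342,180:340,::-1].repeat(2,0).repeat(2,1)]))
E
```

```text
time: 16.73
tool_pos: [0.5926, 0.0799, 0.4031]
tool_rot: [0.037, 0.962, 0.163, -0.215]
contact_force: [-0.0, 0.7, 0.3]
gripper_width: 0.995
[0.59258668 0.07989783 0.40314793] [-0.00131287  0.69033361  0.29669873]
[0.57069696 0.0079363  0.30488048] 7.431691549375547e-05 0.03511182035825222
[0.52985742 0.12120428 0.30596267] 0.0017593381791735463 0.03442440631694821
[0.54391565 0.11580707 0.38864225] 0.05787275635197703 0.04587465618796127
[0.56356609 0.0253095  0.2530691 ] 0.09117654737954874 0.03418926559406854
```

View pics/c9.png

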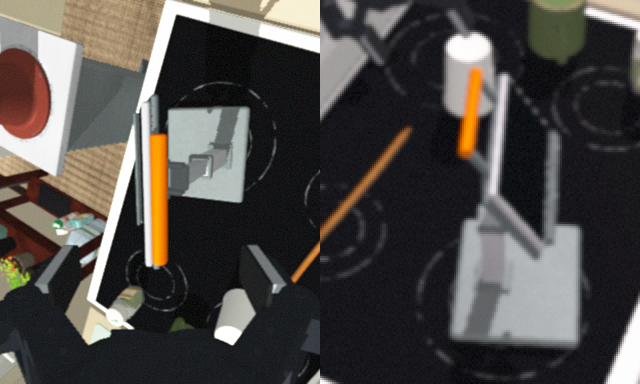

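The wrist view (crop) shows the bar free from (158,135) to (160,265). The scene view shows the holder leaned back and the base flat. The bar sits 34.8 mm behind the hinge, which is a 30.0° lean. The bar's height reads a little low, so I check the lock button directly.

Run:
```python
from h import *
yaw=np.deg2rad(19.5); ex=np.array([np.cos(yaw),np.sin(yaw),0]); ey=np.array([-ex[1],ex[0],0])
O=ex*.4915+ey*-.1205
s=manip.state(); Rt=R.from_quat(np.roll(s['tool_rot'],-1)).as_matrix(); 
cw=manip.calibration('wrist'); T=np.array(cw['cam_to_world'])
print('cam in tool',Rt.T@(T[:3,3]-s['tool_pos']),'look',Rt.T@-T[:3,2],'up',Rt.T@T[:3,1],cw['fx'])
print('O',O,'button',O+ex*.011+[0,0,.114])
for n in('scene','top','wrist'):
    c=manip.calibration(n); im=cv2.imread(f'pics/s9{n[0]}.png'); 
    for p,l in((O+ex*.011+[0,0,.114],'btn'),(O+ex*.017+[0,0,.135],'tubetopfront'),(O+ex*.017+ey*.013+[0,0,.016],'foot')): print(n,l,proj(c,p).round(1))
    u,v=proj(c,O+ex*.011+[0,0,.114]).round().astype(int)
    hsv=cv2.cvtColor(im,40)[v-8:v+9,u-8:u+9]; m=(hsv[...,0]>3)&(hsv[...,0]<22)&(hsv[...,1]>90); print('orange',m.sum(),(np.argwhere(m)[:8]+[v-8,u-8]).tolist())
a=cv2.imread('pics/s9s.png');cv2.imwrite('pics/c10.png',cv2.resize(a[190:330,225:315],(514,800))[:600])
```

```text
cam in tool [ 0.00119563 -0.07389437 -0.1211089 ] look [7.75368354e-04 2.91434565e-01 9.56590452e-01] up [ 8.50461974e-04 -9.56590586e-01  2.91433917e-01] 271.93232112966933
O [0.50353202 0.05047777 0.        ] button [0.51390108 0.05414965 0.114     ]
scene btn [273.8 263.8]
scene tubetopfront [271.2 258.1]
scene foot [270.9 292.1]
orange 0 []
top btn [169.6 250.5]
top tubetopfront [166.7 248.3]
top foot [172.4 248.6]
orange 0 []
wrist btn [291.6 164.2]
wrist tubetopfront [290.7 166.7]
wrist foot [312.8 148.8]
orange 0 []
```

View pics/c10.png

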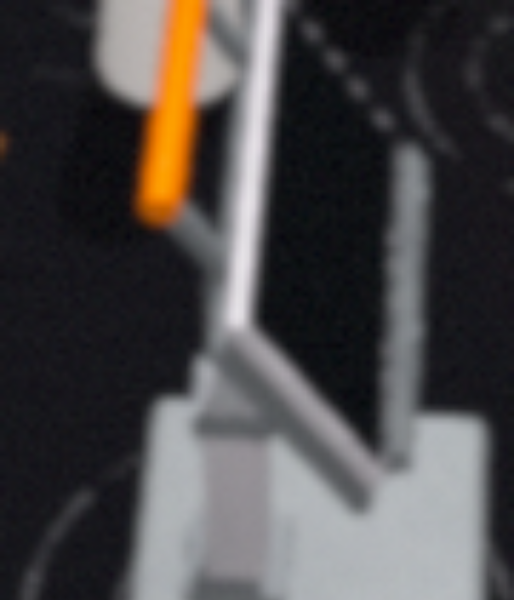

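The button is hidden behind the tablet ledge in this view. I'll cross-check the bar height with plane intersections and other view pairs before deciding on a closer look.

Run:
```python
from bar import *
yaw=np.deg2rad(19.5); ex=np.array([np.cos(yaw),np.sin(yaw),0]); ey=np.array([-ex[1],ex[0],0])
cs,ct,cw=[manip.calibration(n) for n in('scene','top','wrist')]
s=manip.state();Rn=R.from_quat(np.roll(s['tool_rot'],-1)).as_matrix();Tn=np.eye(4);Tn[:3,:3]=Rn;Tn[:3,3]=s['tool_pos']
X=np.linalg.inv(Tn)@np.array(cw['cam_to_world'])
def cwat(p,q):
    q=np.array(q);T=np.eye(4);T[:3,:3]=R.from_quat(np.roll(q/np.linalg.norm(q),-1)).as_matrix();T[:3,3]=p;c=dict(cw);c['cam_to_world']=T@X;return c
def pl(c,E):
    o,a=ray(c,*E[1]);_,b=ray(c,*E[2]);return o,np.cross(a,b)/np.linalg.norm(np.cross(a,b))
def bar(c1,E1,c2,E2,sy=-.121):
    (o1,n1),(o2,n2)=pl(c1,E1),pl(c2,E2); A=np.array([n1,n2,ey]); p=np.linalg.solve(A,[n1@o1,n2@o2,sy]); d=np.cross(n1,n2)
    return 'sx %.4f z %.4f dir'%(p@ex,p[2]),(d/np.linalg.norm(d)).round(3)
L=lambda f:cv2.imread(f'pics/{f}.png')[:,:,::-1]
r=dict(s=(225,150,80,110),t=(110,220,90,60),w=(200,40,120,300))
w0=cwat([.5088,.0541,.3586],[-.001,.985,.17,-.001]);w6=cwat([.5091,.0506,.4191],[.001,.986,.168,.003])
E={k:ends(L(k),r[v]) for k,v in dict(scene0='s',top0='t',w0='w',s6s='s',s6w='w',s9s='s',s9w='w',s6t='t',s9t='t').items()}
for k in E: print(k,E[k][1].round(1),E[k][2].round(1))
print('0 scene/top',bar(cs,E['scene0'],ct,E['top0']));print('0 scene/w',bar(cs,E['scene0'],w0,E['w0']))
print('6 s/w',bar(cs,E['s6s'],w6,E['s6w']));print('9 s/w',bar(cs,E['s9s'],cw,E['s9w']))
print('9 s/t',bar(cs,E['s9s'],ct,E['s9t']))
```

```text
scene0 [278.1 198.9] [274.9 243.1]
top0 [181.2 246.6] [123.3 267.8]
w0 [257.3 136.9] [260.4 272. ]
s6s [277.3 180.8] [272.6 226. ]
s6w [262.  133.9] [263.2 267. ]
s9s [258.2 184.9] [252.2 228.2]
s9w [257.8 133.9] [260.5 265.1]
s6t [175.9 245.6] [129.3 261.9]
s9t [170.1 223.3] [109.2 245.9]
0 scene/top ('sx 0.4647 z 1.0314 dir', array([-0.063,  0.286, -0.956]))
0 scene/w ('sx 0.4978 z 0.2462 dir', array([ 0.351, -0.93 , -0.111]))
6 s/w ('sx 0.5011 z 0.3079 dir', array([ 0.337, -0.921, -0.196]))
9 s/w ('sx 0.5404 z 0.3068 dir', array([ 0.337, -0.941, -0.029]))
9 s/t ('sx 0.5391 z 0.3175 dir', array([-0.286,  0.521,  0.804]))
```

Bar height from this geometry is only good to ±5 mm, so I'll look at the button directly. The wrist camera goes to the stand's front right, low, which is also a safe parking place.

Run:
```python
from h import *
ct=manip.calibration('top')
print('beaker',onz(ct,284,179,.1),'jar',onz(ct,343,270,.098),'mug',onz(ct,354,205,.096))
a=np.deg2rad(70);h=np.array([np.cos(a),np.sin(a),0]);p=np.deg2rad(30)
z=h*np.cos(p)-[0,0,np.sin(p)];y=h*np.sin(p)+[0,0,np.cos(p)];x=np.cross(y,z)
Rt=R.from_matrix(np.stack([x,y,z],1));s=manip.state();R0=R.from_quat(np.roll(s['tool_rot'],-1))
rv=(R0.inv()*Rt).as_rotvec(degrees=True);print('rv',rv.round(1),np.linalg.norm(rv))
for P in([.50,-.05,.43],[.446,-.15,.40],[.446,-.132,.204]): print(P,(R0.inv().apply(np.array(P)-s['tool_pos'])*100).round(1))
print(s['joint_pos'])
```

```text
beaker [ 0.68118778 -0.20999659  0.1       ] jar [ 0.469095   -0.34469844  0.098     ] mug [ 0.61987615 -0.37434179  0.096     ]
rv [ -55.8   84.8 -122.8] 159.31069301355242
[0.5, -0.05, 0.43] [-13.    9.2   2.7]
[0.446, -0.15, 0.4] [-19.2  16.9   9. ]
[0.446, -0.132, 0.204] [-10.2  15.2  26.5]
[ 0.06005509  0.20030848  1.25550269 -0.13764167  2.11374414 -0.3223712 ]
```

```bash
python3 -m pendant '{"linear":[[-3,2,0],[-6,4.5,1],[-9.5,7,2],[-13,9.2,2.7],[-15,11.5,4.7],[-17,14,6.7],[-19.2,16.9,9],[-19.2,16.9,9],[-19.2,16.9,9],[-19.2,16.9,9]],"rotation":[[-2.5,3.7,-5.4],[-4.9,7.5,-10.8],[-7.4,11.2,-16.2],[-9.8,14.9,-21.6],[-12.3,18.7,-27],[-14.8,22.4,-32.4],[-17.2,26.1,-37.8],[-19.7,29.8,-43.2],[-22.1,33.6,-48.6],[-24.6,37.3,-54]],"grip":[0,0,0,0,0,0,0,0,0,0]}'
python3 - <<'E'
from h import *
a=np.deg2rad(70);h=np.array([np.cos(a),np.sin(a),0]);p=np.deg2rad(30)
z=h*np.cos(p)-[0,0,np.sin(p)];y=h*np.sin(p)+[0,0,np.cos(p)];x=np.cross(y,z)
Rt=R.from_matrix(np.stack([x,y,z],1));s=manip.state();R0=R.from_quat(np.roll(s['tool_rot'],-1))
print((R0.inv()*Rt).as_rotvec(degrees=True).round(1),R0.as_matrix()[:,2],s['joint_pos'].round(2))
for P in([.446,-.15,.40],[.446,-.14,.3],[.446,-.132,.204]): print(P,(R0.inv().apply(np.array(P)-s['tool_pos'])*100).round(1))
E
```

```text
time: 17.72
tool_pos: [0.4457, -0.1501, 0.3993]
tool_rot: [0.077, 0.775, 0.613, 0.131]
contact_force: [0.1, 0.5, 0.8]
gripper_width: 1.002
[-31.2  47.6 -68.9] [ 0.29816015  0.04125744 -0.9536238 ] [-0.6  -0.54  1.89  0.2   1.56 -1.91]
[0.446, -0.15, 0.4] [ 0.   0.  -0.1]
[0.446, -0.14, 0.3] [-0.1 -3.   9.5]
[0.446, -0.132, 0.204] [-0.4 -5.9 18.7]
```

```bash
python3 -m pendant '{"linear":[[0,0,0],[0,0,0],[0,0,0],[0,0,0],[0,0,0],[-0.1,-1,3],[-0.1,-2,6],[-0.1,-3,9.5],[-0.1,-3,9.5],[-0.1,-3,9.5]],"rotation":[[-2.4,3.6,-5.3],[-4.8,7.3,-10.6],[-7.2,10.9,-15.9],[-9.6,14.6,-21.2],[-12,18.3,-26.5],[-14.4,22,-31.8],[-16.8,25.6,-37.1],[-19.2,29.3,-42.4],[-21.6,33,-47.7],[-24,36.6,-53]],"grip":[0,0,0,0,0,0,0,0,0,0]}'
python3 - <<'E'
from h import *
s=manip.state();print(s['joint_pos'].round(2))
c=manip.calibration('wrist');T=np.array(c['cam_to_world']);print('cam',T[:3,3],'look',-T[:3,2])
B=[.5139,.05415,.114];print(proj(c,B)); im,c=grab('wrist','b1')
u,v=proj(c,B).round().astype(int)
y,x=max(v-45,0),max(u-60,0); cv2.imwrite('pics/c11.png',np.vstack([cv2.resize(im[y:y+90,x:x+120],(400,300),interpolation=2),im[:300,:400]])[:,:,::-1])
E
```

```text
time: 18.55
tool_pos: [0.4579, -0.1096, 0.322]
tool_rot: [0.069, 0.359, 0.83, 0.42]
contact_force: [0.4, -0.1, 0.6]
gripper_width: 1.004
[-0.84 -0.38  2.04  0.85  1.72 -3.13]
cam [ 0.36896168 -0.2169966   0.34298168] look [ 0.55693812  0.73359002 -0.3894427 ]
[281.20909501 123.26119849]
```

View pics/c11.png

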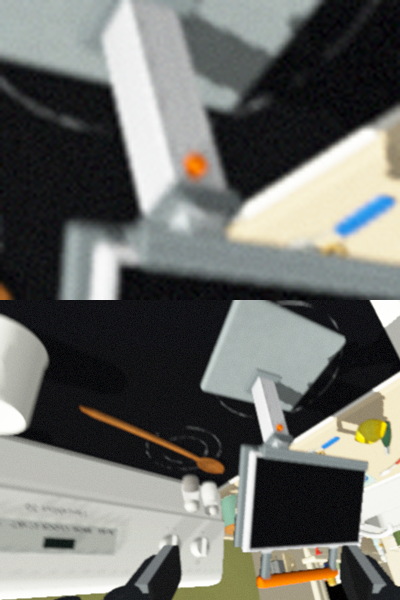

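The wrist view (image upside down) shows the tube's front, with the orange lock button out in its hole at about (195,165) in the zoom. The post is therefore latched, and the holder leans with nothing touching it. One last numeric check: lean against base edges from the s9 pictures.

Run:
```python
from bar import *
yaw=np.deg2rad(19.5); ex=np.array([np.cos(yaw),np.sin(yaw)]); ey=np.array([-ex[1],ex[0]])
s=manip.state();cw=manip.calibration('wrist')
def M(p,q):
    q=np.array(q)/np.linalg.norm(q);T=np.eye(4);T[:3,:3]=R.from_quat(np.roll(q,-1)).as_matrix();T[:3,3]=p;return T
X=np.linalg.inv(M(s['tool_pos'],s['tool_rot']))@np.array(cw['cam_to_world'])
c=dict(cw);c['cam_to_world']=M([.59259,.0799,.40315],[.037,.962,.163,-.215])@X
C=[onz(c,u,v,.016)[:2] for u,v in[(349,107.5),(343,202),(268,108),(270,195)]]
print('wrist base',[(round(q@ex,4),round(q@ey,4)) for q in C])
a,cs=grab('scene','f_s');b,ct=grab('top','f_t')
S=ends(a,(225,150,80,110));T=ends(b,(100,210,90,60))
for i,j in((1,1),(2,2)): p,e=tri(cs,S[i],ct,T[j]);print('bar',p,e,p[:2]@ex)
for r in(240,255,265,275):
    g=cv2.GaussianBlur(cv2.cvtColor(b,7),(3,3),0)[r].astype(int);print(r,[i for i in range(120,240) if abs(g[i+1]-g[i-1])>35])
hs=cv2.cvtColor(b,cv2.COLOR_RGB2GRAY)
for n,f in(('start','top0'),('now','f_t')):
    g=cv2.imread(f'pics/{f}.png',0);m=cv2.inRange(g[205:305,185:235],90,255);p=np.argwhere(m>0)[:,::-1]+[185,205]
    for d,l in(((1,1),'FR'),((1,-1.5),'BR')): q=p[np.argmax(p@np.array(d))];P=onz(ct,*q,.016)[:2];print(n,l,q,(P@ex).round(4),(P@ey).round(4))
```

```text
wrist base [(np.float64(0.5663), np.float64(-0.0388)), (np.float64(0.5701), np.float64(-0.2042)), (np.float64(0.4186), np.float64(-0.0376)), (np.float64(0.4238), np.float64(-0.2086))]
bar [0.56917205 0.01178457 0.30906979] 0.0008180664434248255 0.5404589635430121
bar [0.52896367 0.12357395 0.30799463] 0.0010823729698938669 0.5398729381153806
240 [140, 141, 142, 178, 179, 180, 181, 182, 190, 191, 192, 193, 195, 196, 210, 211, 212, 213]
255 [137, 138, 139, 140, 141, 199, 200, 201, 202, 205, 215, 216, 217, 218]
265 [219, 220, 221]
275 [121, 122, 123]
start FR [221 271] 0.4144 -0.2057
start BR [202 218] 0.5571 -0.2035
now FR [218 304] 0.3398 -0.1721
now BR [202 216] 0.5619 -0.2052
```

```bash
python3 -c "
from plant import manip
s=manip.state();print(s['time'],s['contact_force']);print(manip.job_done())"
```

```text
18.7 [ 0.10290581  0.07014973 -0.45766396]
the job is handed in; nothing more can be done
None
```

I gripped the orange bar and pulled the post up to its end stop, where the pull levelled off at 25–27 N. I then lowered it, released, regripped and leaned the holder back about its hinge. After letting go I backed clear and handed in at 18.7 s.

**Lock button:** the wrist camera shows the orange button in the hole in the tube's front.

**Lean:** about 30°. Different measurements of the base give 28–33°, inside the ±5° limit.

**Stand:** it looked flat in the pictures, about 5–10 mm from where it started. It was briefly lifted by about 1–2 mm at the stop.

**Contact and other things:** the arm felt no contact at the end (under 0.5 N). The other things looked untouched in the pictures, but I did not measure them.

**Checks that failed or disagreed:**
- **Push-down test of the lock:** inconclusive. The tool dropped only about 1.5 mm of the 8 mm commanded and never pressed down, so the lock rests on the picture of the button.
- **Bar height:** post extension came out between about 65 and 72 mm depending on the view pair. The last one gave 68–69 mm, against 70 mm for latched.
- **Final top-view front corner of the base:** the detection failed, because other bright pixels were picked up. I ignored it.

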